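# Set the snap trap and slide it back into its station

### The job

The storeroom's snap trap is baited but sprung. Draw its striker bow right back until the treadle's catch hooks over it, and let go without the bow snapping shut. Then, with the trap still set, ease the tray fully home into the station without slamming it, and leave the other things on the table where they are.

Things in the scene. Friction and masses are not known exactly. Their poses are not given: they have to be found in the camera images.
- station: Trap station: grey sheet-steel tunnel box, 240 (x) x 165 (y) x 128 mm high, fixed; an opening in each end. Origin at the centre of its underside, x along the tunnel and the trap, z up. Its tray slides out of the long side towards its own -y. Tray and trap keep the station's directions.
- tray (a joint): How far the tray stands out of the station, m: 0 fully home, 0.16 right out; starts 0.14 to 0.158 out. Friction 2.5 N. It carries the trap (black moulding 180 x 86 mm, top 23 mm above the table) and, 84 mm to the -y side of the trap's centre line, a front panel 240 mm wide with its top 126 mm above the table.
- handle (a point): Centre of the tray's pull handle: a 10 mm round bar, 90 mm long along the station's x, 30 mm out from the front panel on its -y side (116 mm to the -y side of the axle point), 100 mm above the table. It travels with the tray.
- axle (a point): Middle of the bow's axle, on the trap's centre line, 45 mm above the table; the axle lies along the station's y. Travels with the tray, and has the station's axes.
- bow (a joint): Angle of the striker bow, rad. 0: shut, reaching from the axle to the station's +x, 15 degrees above level. Grows as it is drawn up and over to the -x side (upright at 1.31). Sprung shut: 5.5 N at the striker bar when shut, 12 N when set. The catch has snapped over it by 2.45; its stop is at 2.72. Set, it rests on the catch at 2.44; let go short of that it flies shut.
- bow_bar (a point): Centre of the striker bar, the outer cross bar of the steel bow: a grey sleeve 10 mm in diameter, 60 mm long, parallel to the axle, 80 mm from it; turns with the bow. 66 mm above the table when shut, 79 mm when set. A 4 mm cross brace lies 43 mm from the axle, between side wires 72 mm apart; the catch hooks over the middle of the brace.
- treadle (a joint): Dip of the treadle, rad: 0 up, 0.15 down. Grey plate (44 x 46 mm, bait on it) on the +x side of the axle; its tail runs under the axle to a pivot 57 mm on the -x side, where its upright steel hook (14 mm wide) gives way to the brace from above and springs back over it. With the bow set, about 1 N on the plate fires the trap.
- canister: White canister, 104 mm diameter, 170 mm high, stands loose; bystander. Origin at the centre of its underside.
- cups: Upright stack of nested paper cups, 78 mm diameter, 149 mm high, loose; bystander. Origin at the centre of its underside.
- carton: Long cardboard carton, 55 x 310 x 55 mm, long side along y, loose; bystander. Origin at the centre of its underside.

How it is judged (in metres and radians):
On the way, in this order (a step that is already met when the one before it is completed fails the run):
1. the bow is hooked on the catch and let go (value of joint bow above 2.38 rad and value of joint treadle below 0.05 rad and contact force between the fingers and bow below 0.05 N), for 0.3 s.
2. the tray is fully home with the trap still set (value of joint tray below 0.004 m and value of joint bow above 2.38 rad), for 0.2 s.
At the end, for the whole second after the job is handed in: The trap is set (bow hooked on the catch, above 2.38 rad, treadle up, below 0.05 rad), the tray is home to within 4 mm, and canister, cups and carton are within 30 mm of where they stood (all of step 2 and value of joint treadle below 0.05 rad and distance of each of canister, cups, carton from where it was at the start of the episode below 0.03 m); the robot touches nothing.
It fails at once if the bow snaps shut (flies forward off the catch or out of the grip) (value of joint bow below 2.2 rad and velocity of joint bow below -8 rad/s).
It fails at once if the tray is slammed (faster than 0.4 m/s in its last 30 mm) (value of joint tray below 0.03 m and velocity of joint tray below -0.4 m/s).
It fails at once if a bystander is pushed away by more than 50 mm (distance of any of canister, cups, carton from where it was at the start of the episode above 0.05 m).
It also fails if it takes over 54 s, if anything falls off the work surface, if the arm or the gripper's body presses on something with over 40 N, if the wrist force passes 120 N, or if a joint passes its speed limit or range.

### The arm

A 6-joint arm with a two-finger parallel gripper is mounted at the origin on the work surface. World frame = base frame: x ahead of the robot, y to its left, z up, the work surface at z = 0. Lengths are in m, angles in degrees, forces in N, time in s.
With the tool pointing down it reaches from about 0.3 to 0.75 m from the base axis. Payload 8.5 kg.
Tool frame: the origin (TCP) lies midway between the tips of the shut fingers; the grasp point (between the pads) lies 19 mm behind it; z points along the fingers, y is the direction in which the jaws open and shut (so a half turn about z gives the same grasp; the last joint's range is limited). The gripper opens to 85 mm and grips with 20 to 120 N. Pads are 22 mm wide; open, the fingers measure 114 mm over their backs; the gripper's body (76 mm by 85 mm) begins 54 mm behind the grasp point. The pads swing forward as they close: fully open they stand 13 mm farther back than shut.
Start: joints at [53.841, 21.807, 74.336, -0, 83.858, -12.336], TCP at [0.222, 0.503, 0.231] pointing down, gripper open.
Joint ranges: [-178.18, 178.18], [-50.72, 133.34], [12.68, 142.11], [-81.47, 261.47], [9.98, 163.14], [-165.26, 165.26]. Speed limits (degrees/s): [136.94, 136.94, 180, 180, 180, 180].

### API

Orientations are given as a 3x3 rotation matrix whose columns are the frame's x, y, z axes.
In Python, from rig import env, viewer, ticket gives the robot as it stands. The module is installed in compiled form; this text tells all that it offers.
- The arm moves only by the shell command python3 -m pendant 'ROWS' [FORCE]. ROWS is JSON, a list of rows, each a list of 3 entries, a list of its own where there are three numbers: the shift along the world's x, y, z in mm, then the turn about the world's z in rad, then the opening, from -1 (shut) to 1 (fully open). A call has 1 to 12 rows; each row shifts and turns the pose as measured when the row begins; what a row does not reach is not made up. A row lasts 1/8 s, in which the tool goes at most 62.5 mm and 10.7 degrees, less where a joint would pass 70% of its speed; a pose out of reach is approached as far as the arm can. A call with a gripper value outside its range is refused whole. The fingers move at their own pace and stop on an object; FORCE is the grip in N (left out, the last holds). Time passes only in rows, so rows that do not move let the fingers close. It gives the time, the measured TCP pose, the force and the opening at its end, in the units of the state.
- env.observe(): the state, without advancing time (a new reading comes with each control period).
- viewer.get_image(name): name is "scene" or "side" or "wrist"; returns (picture, depth): 384x512x3 uint8, red, green, blue; 384x512 float32, m along the optical axis (not along the pixel's ray), 0 where there is no reading.
- viewer.camera_params(name): a dict with "fx", "fy", "cx", "cy" (pixels), "rvec" (rotation vector, rad) and "tvec" (3), from world to camera coordinates, as OpenCV has them; the wrist camera has in their place "T_tool_cam" (4x4, takes a point from camera to tool coordinates, whose origin is the TCP and whose axes are the flange's). Camera axes: x right, y down, z forward; pixel columns grow to the right and rows downward; lengths in m; the calibration is good to about 2 mm. A picture is of the moment at which its call begins: read the wrist's pose just before it. camera_params takes no time and is no camera call.
- ticket.close_job(): hands the job in, once; it reports no verdict.
The state is a dict: "time_s": time; "q": joint angles; "qvel": joint speeds; "joint_efforts": joint torques, N m; "position": TCP position; "tool_rot": TCP orientation; "ft_force": force on the tool from outside, world axes, zero at the start; "wrist_torque": the same for the moment, N m; "grip_width": finger opening in m.
Only numpy, scipy, OpenCV 4.12 (cv2) and the standard library are available. Lean on these libraries where they do the work, as an engineer would, in place of code of your own. Each camera call takes 0.05 s, during which the arm holds its last target. There are 200 camera calls.

## Working session

There is one attempt and no reset: what is moved stays moved. The work goes in short steps, Python scripts to look and compute and a shell command to move; the robot and the scene stay as the last step left them, time stands still between calls to the robot, and variables do not carry over. Pictures are saved under pics/ and viewed, about 8 in all and at most 12, crops included, and the job is handed in when it is done.

```bash
mkdir -p pics; ls; cat > h.py <<'E'
import numpy as np, cv2
from rig import env, viewer, ticket
def grab(n):
    s=env.observe(); im,d=viewer.get_image(n); p=viewer.camera_params(n)
    if 'rvec' in p:
        R=cv2.Rodrigues(np.array(p['rvec'],float))[0]; t=np.array(p['tvec'],float).ravel()
        Rw=R.T; o=-R.T@t
    else:
        T=np.array(p['T_tool_cam']); Rt=np.array(s['tool_rot']).reshape(3,3)
        Rw=Rt@T[:3,:3]; o=Rt@T[:3,3]+np.array(s['position'])
    K=(p['fx'],p['fy'],p['cx'],p['cy'])
    return im,d,Rw,o,K
def ray(px,Rw,o,K):
    px=np.atleast_2d(px).astype(float)
    v=np.c_[(px[:,0]-K[2])/K[0],(px[:,1]-K[3])/K[1],np.ones(len(px))]@Rw.T
    return v
def onplane(px,z,Rw,o,K):
    v=ray(px,Rw,o,K); return o+v*((z-o[2])/v[:,2])[:,None]
def cloud(d,Rw,o,K):
    h,w=d.shape; u,v=np.meshgrid(np.arange(w),np.arange(h))
    r=ray(np.c_[u.ravel(),v.ravel()],Rw,o,K)
    P=o+r*d.ravel()[:,None]; P[d.ravel()<=0]=np.nan
    return P.reshape(h,w,3)
E
python3 - <<'E'
from h import *
ims=[]
for n in('scene','side'):
    g=grab(n); ims.append(g[0]); np.savez(f'{n}.npz',im=g[0],d=g[1],R=g[2],o=g[3],K=g[4]); print(n,g[3],g[2][:,2])
    cv2.imwrite(f'pics/{n}.png',cv2.resize(g[0][:,:,::-1],(768,576)))
E
```

```text
pics
scene [0.33553292 0.98537141 1.23186333] [ 0.11728789 -0.64682952 -0.75356162]
side [ 0.75442429 -0.50965997  0.94630768] [-0.23462065  0.51581858 -0.82394438]
```

View pics/scene.png

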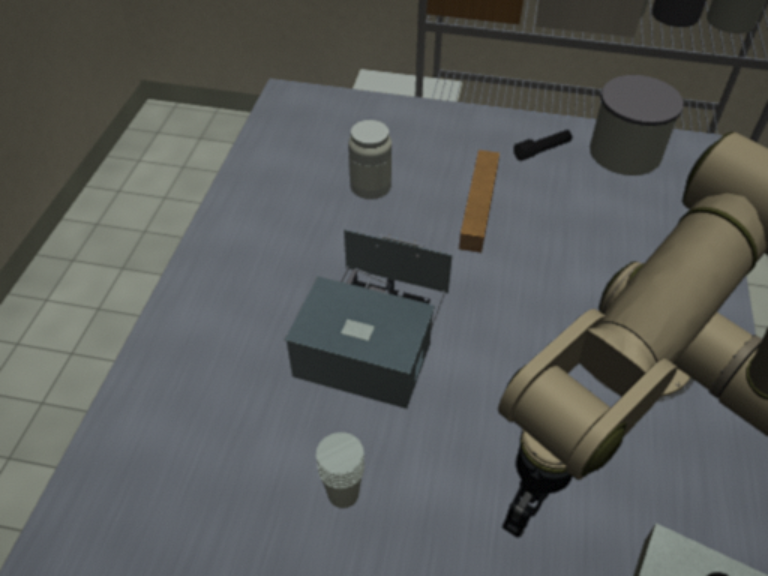

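View pics/side.png

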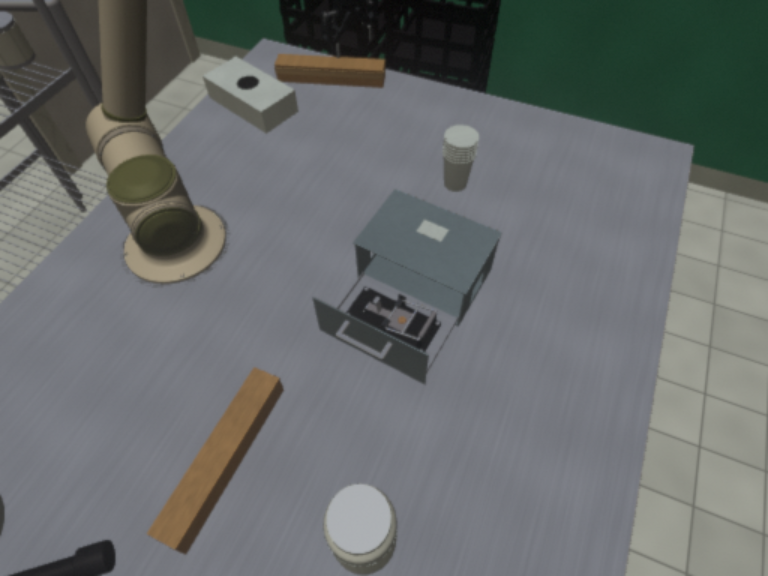

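The side view shows the station (roof corners about (398,192), (500,235), (463,290), (357,240)), the tray out with handle (365,340) and the bow bar near (425,325), striker to the right (station +x). Canister (360,525), cups (460,155) and carton (215,460) stand clear.

```bash
python3 - <<'E'
from h import *
for n in('side','scene'):
    z=np.load(n+'.npz'); P=cloud(z['d'],z['R'],z['o'],z['K'])
    print(n,'table z',np.nanmedian(P[300:320,330:350,2]) )
    m=(abs(P[...,2]-.128)<.006)&(P[...,0]>.25)&(P[...,0]<.8)&(abs(P[...,1])<.35)
    nl,lab,st,c=cv2.connectedComponentsWithStats(m.astype(np.uint8))
    for i in range(1,nl):
        if st[i,4]>60:
            Q=P[lab==i]; r=cv2.minAreaRect(Q[:,:2].astype(np.float32)*1000)
            print(st[i],np.median(Q[:,2]),r, cv2.boxPoints(r).round().tolist())
    # dominant bystanders
    for lo,hi,nm in((.155,.185,'can'),(.135,.155,'cup'),(.045,.065,'carton')):
        m=(P[...,2]>lo)&(P[...,2]<hi)&(P[...,0]>.1)&(P[...,0]<.9)&(P[...,1]>-.7)&(P[...,1]<.45)
        nl,lab,st,c=cv2.connectedComponentsWithStats(m.astype(np.uint8))
        for i in range(1,nl):
            if st[i,4]>100:
                Q=P[lab==i]; print(nm,st[i],((np.nanmin(Q,0)+np.nanmax(Q,0))/2).round(3),np.ptp(Q,0).round(3))
z=np.load('side.npz'); im=z['im'][110:270,190:350]
cv2.imwrite('pics/crop1.png',cv2.resize(im[:,:,::-1],(600,600),interpolation=cv2.INTER_CUBIC)*1)
E
```

```text
side table z -0.0004136447498105378
[ 235  126  100   71 3690] 0.1278784035651162 ((553.1504516601562, 138.36517333984375), (172.16806030273438, 247.17825317382812), 83.5846939086914) [[421.0, 67.0], [666.0, 39.0], [686.0, 210.0], [440.0, 238.0]]
[208 198  78  40 135] 0.12514032735424652 ((528.2149658203125, -88.39724731445312), (5.240187644958496, 237.9813690185547), 83.3858642578125) [[410.0, -77.0], [646.0, -105.0], [647.0, -100.0], [410.0, -72.0]]
can [ 217  323   44   47 1626] [ 0.653 -0.391  0.165] [0.089 0.088 0.018]
cup [296  84  23  18 308] [0.523 0.417 0.145] [0.077 0.065 0.019]
cup [215 325  49  51 390] [ 0.653 -0.39   0.144] [0.101 0.103 0.018]
carton [252 196  35  30 160] [ 0.566 -0.005  0.055] [0.079 0.087 0.019]
carton [  98  245   89  122 2862] [ 0.376 -0.369  0.053] [0.059 0.311 0.015]
carton [ 49 364  21  18 188] [ 0.283 -0.587  0.048] [0.044 0.045 0.005]
scene table z 0.002508208522832067
[229 153  72  19 147] 0.1262079434561807 ((530.5428466796875, -88.89781188964844), (11.874083518981934, 236.10276794433594), 83.98767852783203) [[413.0, -82.0], [647.0, -107.0], [649.0, -95.0], [414.0, -71.0]]
[ 189  184  101   65 3872] 0.1298330598010804 ((557.3241577148438, 136.88809204101562), (174.77349853515625, 248.50230407714844), 83.61783599853516) [[424.0, 64.0], [671.0, 36.0], [691.0, 210.0], [444.0, 238.0]]
can [400  55   8  20 103] [ 0.111 -0.647  0.17 ] [0.023 0.104 0.028]
can [234  80  25  21 402] [ 0.656 -0.39   0.168] [0.088 0.096 0.026]
cup [232  91  29  15 186] [ 0.656 -0.371  0.145] [0.102 0.075 0.02 ]
cup [210 288  32  28 623] [0.526 0.418 0.146] [0.077 0.064 0.019]
carton [306 100  27  60 905] [ 0.38  -0.371  0.055] [0.058 0.317 0.018]
carton [233 113  28  13 121] [ 0.653 -0.364  0.055] [0.098 0.06  0.02 ]
carton [230 167  70  21 277] [ 0.53  -0.089  0.055] [0.237 0.036 0.02 ]
carton [193 240  84  25 319] [0.563 0.21  0.055] [0.244 0.053 0.02 ]
```

View pics/crop1.png

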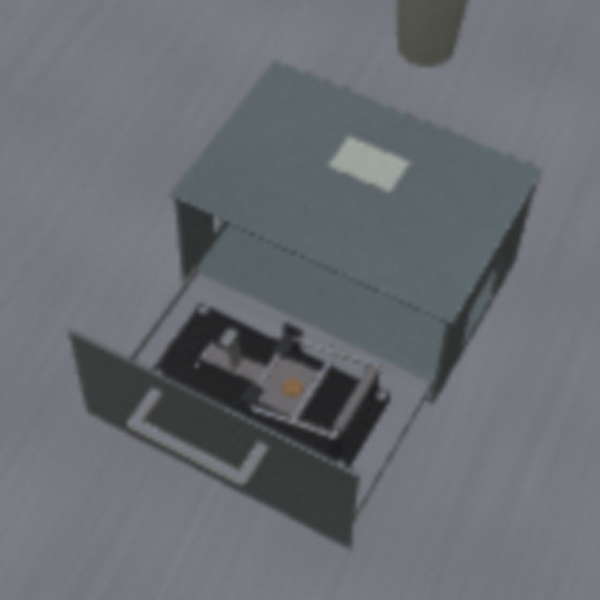

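The crop shows the bow shut with the bar at about crop (365,385), the treadle and bait at (290,385), the upright hook at (230,345), and the handle from (130,425) to (245,480). All agrees with the text.

```bash
python3 - <<'E'
from h import *
s=env.observe(); print(np.array(s['tool_rot']).round(3),s['position'],s['time_s'],s['grip_width'])
p=viewer.camera_params('wrist'); print(p)
z=np.load('side.npz'); f=lambda c,h: onplane([190+c[0]*160/600,110+c[1]*160/600],h,z['R'],z['o'],z['K'])[0].round(4)
print('bar',f((365,390),.066),'axle ends',f((290,335),.045),f((255,392),.045),'handle',f((140,425),.1),f((242,475),.1),'hook',f((230,340),.075))
yw=np.deg2rad(-6.45); ex=np.array([np.cos(yw),np.sin(yw)]); ey=np.array([-ex[1],ex[0]])
S=np.array([.5552,.1376]); Pn=np.array([.5293,-.0887])
print('panel rel station',(Pn-S)@ex,(Pn-S)@ey, 'trap centre',Pn+.084*ey)
E
```

```text
[[-0.915  0.404 -0.001]
 [ 0.404  0.915 -0.001]
 [ 0.    -0.001 -1.   ]] [0.22200449 0.5029275  0.23077831] 0.1 0.08529237391202298
{'fx': 293.09875348534143, 'fy': 293.09875348534143, 'cx': 255.19745940537956, 'cy': 196.20486013611645, 'T_tool_cam': array([[-4.31017041e-04, -9.66234835e-01, -2.57662682e-01,
         6.56807631e-02],
       [ 9.99999811e-01, -3.03638232e-04, -5.34152331e-04,
        -4.07029029e-04],
       [ 4.37880349e-04, -2.57662864e-01,  9.66234784e-01,
        -1.42308877e-01],
       [ 0.00000000e+00,  0.00000000e+00,  0.00000000e+00,
         1.00000000e+00]])}
bar [ 0.6187 -0.0028  0.066 ] axle ends [0.542  0.0336 0.045 ] [ 0.5372 -0.026   0.045 ] handle [ 0.4849 -0.1135  0.1   ] [ 0.5688 -0.1213  0.1   ] hook [ 0.5081 -0.0069  0.075 ]
panel rel station -0.00031439688687064457 -0.22777708654427364 trap centre [ 0.53873623 -0.0052317 ]
```

```bash
python3 -m pendant '[[[20,-43,10],-0.17,-0.3],[[20,-43,10],-0.17,-0.3],[[25,-45,8],-0.17,-0.3],[[28,-45,5],-0.17,-0.3],[[28,-45,5],-0.17,-0.3],[[28,-45,0],-0.17,-0.3],[[28,-45,0],-0.17,-0.3],[[30,-45,0],-0.08,-0.3],[[30,-45,0],0,-0.3],[[30,-45,0],0,-0.3],[[30,-40,0],0,-0.3],[[30,-35,0],0,-0.3]]' 60; python3 - <<'E'
from h import *
s=env.observe(); print(s['position'],np.degrees(np.arctan2(s['tool_rot'][1][1],s['tool_rot'][0][1])),s['q'])
E
```

```text
time_s: 1.6
position: [0.5537, -0.0349, 0.2667]
tool_rot: [[0.153, 0.988, -0.007], [0.988, -0.153, 0.002], [0.001, -0.007, -1.0]]
ft_force: [0.0, 0.2, 0.1]
grip_width: 0.0298
[ 0.55367372 -0.03491511  0.26671627] -8.8066511929805 [-1.58477208e+01  2.12087978e+01  6.93820124e+01  2.44917082e-02
  8.98232766e+01 -7.04096644e+00]
```

```bash
python3 -m pendant '[[[0,0,-20],0.041,-0.3],[[0,0,0],0,-0.3]]'; python3 - <<'E'
from h import *
g=grab('wrist'); np.savez('w1.npz',im=g[0],d=g[1],R=g[2],o=g[3],K=g[4]); print(g[3])
cv2.imwrite('pics/w1.png',cv2.convertScaleAbs(cv2.resize(g[0][:,:,::-1],(768,576),interpolation=cv2.INTER_CUBIC),alpha=1.4))
E
```

```text
time_s: 1.85
position: [0.5549, -0.0378, 0.2446]
tool_rot: [[0.116, 0.993, -0.009], [0.993, -0.116, 0.003], [0.001, -0.01, -1.0]]
ft_force: [0.1, 0.2, -0.5]
grip_width: 0.0297
[0.5630264  0.02636299 0.38705113]
```

View pics/w1.png

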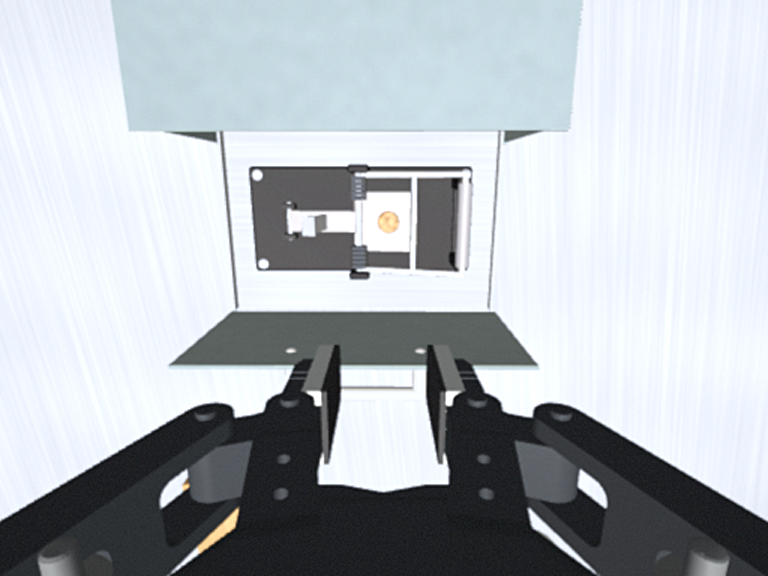

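The wrist picture shows the bar at (463,225), the brace at x=414, the axle centred at (359,222), and the hook at (290–325,222). The handle is at about (378,385).

```bash
cat > loc.py <<'E'
from h import *
def report(z,pts,sc=2/3.):
    P=cloud(z['d'],z['R'],z['o'],z['K'])
    for n,(u,v,h) in pts.items():
        a,b=u*sc,v*sc
        pl=onplane([a,b],h,z['R'],z['o'],z['K'])[0]
        w=P[int(b)-1:int(b)+2,int(a)-1:int(a)+2].reshape(-1,3); k=np.nanargmax(w[:,2])
        print(n,'plane',pl.round(4),'depth',w[k].round(4))
E
python3 - <<'E'
from loc import *
z=np.load('w1.npz')
report(z,dict(bar=(463,223,.066),barN=(464,185,.066),barF=(462,265,.066),axN=(358,168,.045),axF=(360,275,.045),brace=(414,222,.056),hook=(322,222,.075),panelL=(172,365,.126),panelR=(537,365,.126),stL=(131,130,.128),stR=(570,130,.128)))
E
```

```text
bar plane [ 0.6138 -0.0116  0.066 ] depth [ 0.6132 -0.0113  0.0717]
barN plane [0.6164 0.015  0.066 ] depth [0.6142 0.0146 0.0704]
barF plane [ 0.6109 -0.0423  0.066 ] depth [ 0.6112 -0.0417  0.0712]
axN plane [0.542  0.0357 0.045 ] depth [0.5428 0.0344 0.0538]
axF plane [ 0.5329 -0.0457  0.045 ] depth [ 0.5336 -0.0447  0.0533]
brace plane [ 0.5792 -0.0078  0.056 ] depth [ 0.579  -0.0087  0.0585]
hook plane [0.5139 0.0016 0.075 ] depth [ 5.082e-01 -1.000e-04  5.080e-02]
panelL plane [ 0.4118 -0.0737  0.126 ] depth [ 0.4101 -0.0741  0.1262]
panelR plane [ 0.645  -0.0999  0.126 ] depth [ 0.645  -0.1006  0.1259]
stL plane [0.424  0.0684 0.128 ] depth [0.4245 0.0696 0.1287]
stR plane [0.6662 0.0398 0.128 ] depth [0.6656 0.0413 0.1273]
```

```bash
python3 -m pendant '[[[20,1,-25],0,-0.4],[[20,1,-30],0,-0.4],[[17,1,-30],0,-0.4],[[0,1,-25],0,-0.4],[[0,0,-20],0,-0.4],[[0,0,0],0,-0.4]]' 60; python3 - <<'E'
from h import *
s=env.observe(); T=np.array([.6118,-.0336,.046]); print((T-s['position'])*1000,np.degrees(np.arctan2(s['tool_rot'][1][1],s['tool_rot'][0][1])))
E
```

```text
time_s: 2.65
position: [0.6152, -0.0306, 0.1193]
tool_rot: [[0.116, 0.993, 0.003], [0.993, -0.116, -0.001], [-0.001, 0.003, -1.0]]
ft_force: [1.0, 0.7, 1.4]
grip_width: 0.0255
[ -3.43908856  -2.95514386 -73.25143295] -6.658100838913865
```

```bash
python3 -m pendant '[[[-3,-3,-10],0.003,-0.4],[[0,0,-10],0,-0.4],[[0,0,0],0,-0.4]]'; python3 - <<'E'
from h import *
g=grab('wrist'); np.savez('w2.npz',im=g[0],d=g[1],R=g[2],o=g[3],K=g[4])
s=env.observe(); T=np.array([.6118,-.0336,.046]); print((T-s['position'])*1000)
im=g[0]; print(im.mean())
cv2.imwrite('pics/w2.png',cv2.resize(im[:,:,::-1],(768,576),interpolation=cv2.INTER_CUBIC))
E
```

```text
time_s: 3.02
position: [0.6129, -0.0337, 0.1009]
tool_rot: [[0.113, 0.994, 0.007], [0.994, -0.113, -0.002], [-0.001, 0.008, -1.0]]
ft_force: [0.3, -0.2, 1.7]
grip_width: 0.0254
[ -1.32030978   0.15970268 -55.39093606]
129.3524407280816
```

View pics/w2.png

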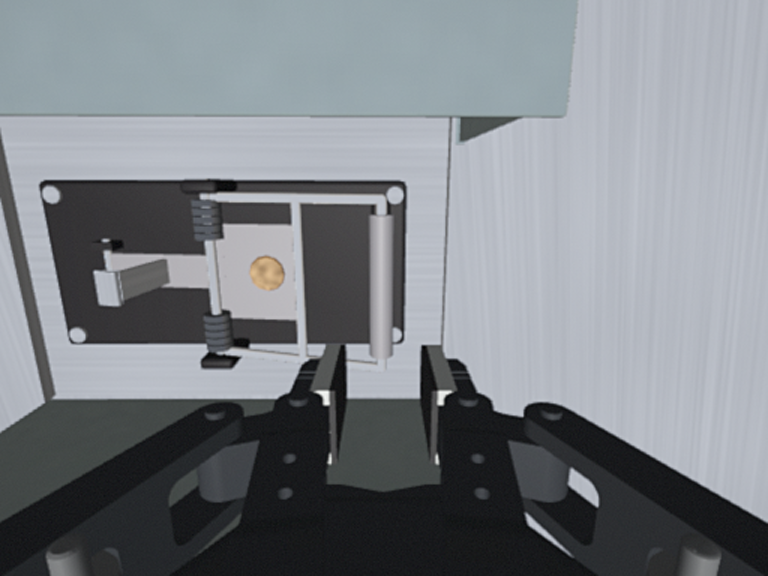

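The bar, at (381, 215–355), lies midway between the pads at x≈340 and 425.

```bash
python3 - <<'E'
from loc import *
z=np.load('w2.npz')
report(z,dict(barN=(382,216,.066),barF=(381,355,.066),axN=(205,186,.045),axF=(220,360,.045),hook=(108,285,.07)))
E
python3 -m pendant '[[[-1,0,-14],0,-0.4],[[0,0,-14],0,-0.4],[[0,0,-12],0,-0.4],[[0,0,-10],0,-0.4],[[0,0,0],0,-0.4]]'
```

```text
barN plane [0.6177 0.0158 0.066 ] depth [0.6167 0.0158 0.0712]
barF plane [ 0.6105 -0.0432  0.066 ] depth [ 0.6115 -0.0401  0.0709]
axN plane [0.5423 0.0357 0.045 ] depth [0.5452 0.0355 0.0536]
axF plane [ 0.5317 -0.0456  0.045 ] depth [ 0.5339 -0.0431  0.0531]
hook plane [0.5047 0.0014 0.07  ] depth [0.5035 0.0006 0.0685]
time_s: 3.7
position: [0.6118, -0.0337, 0.0475]
tool_rot: [[0.113, 0.994, 0.007], [0.994, -0.113, -0.002], [-0.001, 0.008, -1.0]]
ft_force: [-0.3, -1.6, 0.2]
grip_width: 0.0252
```

```bash
python3 -m pendant '[[[0,0,-1],0,-1],[[0,0,0],0,-1],[[0,0,0],0,-1],[[0,0,0],0,-1]]' 60
```

```text
time_s: 4.2
position: [0.6124, -0.0338, 0.0471]
tool_rot: [[0.113, 0.994, 0.009], [0.994, -0.113, -0.002], [-0.001, 0.009, -1.0]]
ft_force: [-0.2, -0.5, -2.1]
grip_width: 0.0077
```

```bash
cat > arc.py <<'E'
from h import *
import sys
ph=np.radians(float(sys.argv[1]))  # target wish
B0=np.array([.6124,-.0338,.0471]); ex=np.array([.9937,-.1124,0]); f=lambda a:B0+.08*((np.cos(a)-np.cos(np.radians(15)))*ex+np.array([0,0,np.sin(a)-np.sin(np.radians(15))]))
s=env.observe(); p=np.array(s['position'])
A=f(np.radians(90))-np.array([0,0,.08]); r=p-A; a=np.arctan2(r[2],r@ex); print('phi',np.degrees(a),'r',np.hypot(r[2],r@ex)*1000,'F',np.round(s['ft_force'],1),s['grip_width'],'lat',(p-B0)@[.1124,.9937,0]*1000)
n=max(1,int(round(abs(ph-a)/np.radians(7)))); q=p
for k in range(1,n+1):
    t=f(a+(ph-a)*k/n); print(((t-q)*1000).round(1).tolist()); q=t
E
python3 arc.py 57
```

```text
phi 14.979700596440562 r 79.97076674019488 F [-0.2 -0.5 -2.1] 0.00773669423865759 lat 0.011491617060283836
[-3.0, 0.3, 9.3]
[-4.2, 0.5, 8.8]
[-5.2, 0.6, 8.2]
[-6.2, 0.7, 7.5]
[-7.0, 0.8, 6.7]
[-7.8, 0.9, 5.8]
```

```bash
python3 -m pendant '[[[-3,0.3,9],0,-1],[[-4,0.5,9],0,-1],[[-5,0.6,8],0,-1]]'; python3 arc.py 64
```

```text
time_s: 4.58
position: [0.6033, -0.0327, 0.0696]
tool_rot: [[0.113, 0.993, 0.015], [0.994, -0.113, -0.002], [-0.0, 0.015, -1.0]]
ft_force: [6.4, 0.2, -5.3]
grip_width: 0.0077
phi 32.39131340591018 r 80.71305232728191 F [ 6.4  0.2 -5.3] 0.007739691911984074 lat 0.027473998785333516
[-5.7, 0.6, 6.8]
[-5.9, 0.7, 6.6]
[-6.5, 0.7, 5.9]
[-7.1, 0.8, 5.1]
[-7.7, 0.9, 4.3]
```

```bash
python3 -m pendant '[[[-6,0.6,7],0,-1],[[-6,0.7,7],0,-1],[[-7,0.7,6],0,-1],[[-7,0.8,5],0,-1],[[-8,0.9,4],0,-1]]'; python3 arc.py 106
```

```text
time_s: 5.2
position: [0.5743, -0.0294, 0.1]
tool_rot: [[0.114, 0.993, 0.031], [0.993, -0.114, -0.003], [0.0, 0.031, -1.0]]
ft_force: [9.2, 0.6, -1.7]
grip_width: 0.0077
phi 62.138585548398254 r 83.22637265464579 F [ 9.2  0.6 -1.7] 0.007658930380064418 lat 0.0537146917757846
[-10.7, 1.2, 1.3]
[-9.7, 1.1, 3.0]
[-10.0, 1.1, 1.7]
[-10.1, 1.1, 0.4]
[-10.1, 1.1, -0.9]
[-9.9, 1.1, -2.2]
```

```bash
python3 -m pendant '[[[-9,1,3],0,-1],[[-10,1,2],0,-1],[[-10,1,1],0,-1],[[-10,1,0],0,-1],[[-10,1,-1],0,-1]]'; python3 arc.py 125
```

```text
time_s: 5.82
position: [0.5373, -0.0258, 0.1119]
tool_rot: [[0.116, 0.991, 0.07], [0.993, -0.115, -0.008], [0.0, 0.07, -0.998]]
ft_force: [13.3, 1.9, -3.7]
grip_width: 0.0071
phi 88.81996741366402 r 85.52910948382008 F [13.3  1.9 -3.7] 0.007138668141773571 lat -0.529760186009901
[-10.1, 1.7, -6.0]
[-9.9, 1.1, -1.7]
[-9.6, 1.1, -2.9]
[-9.2, 1.0, -4.1]
[-8.6, 1.0, -5.3]
```

```bash
python3 -m pendant '[[[-10,1,-2],0,-1],[[-10,1,-2],0,-1],[[-10,1,-3],0,-1],[[-9,1,-4],0,-1]]'; python3 arc.py 139; python3 - <<'E'
from h import *
g=grab('side'); cv2.imwrite('pics/s2.png',cv2.resize(g[0][130:270,200:350,::-1],(640,600),interpolation=cv2.INTER_CUBIC))
E
```

```text
time_s: 6.32
position: [0.5119, -0.0243, 0.1091]
tool_rot: [[0.117, 0.987, 0.112], [0.993, -0.117, -0.015], [-0.002, 0.113, -0.994]]
ft_force: [2.9, -0.5, 21.5]
grip_width: 0.0074
phi 105.94996682642606 r 86.06371519573175 F [ 2.9 -0.5 21.5] 0.007365349633305558 lat -1.8162628142238133
[-6.8, 2.6, -8.9]
[-8.2, 0.9, -4.0]
[-7.7, 0.9, -5.0]
[-7.1, 0.8, -5.8]
[-6.4, 0.7, -6.6]
```

View pics/s2.png

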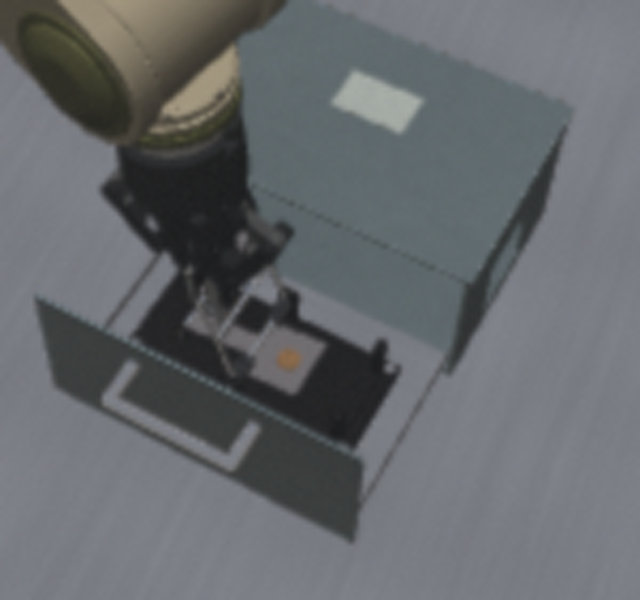

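The bow is in the grip just past upright and following, with the panel and tray undisturbed.

```bash
python3 -m pendant '[[[-9,1,-3],0,-1],[[-9,1,-4],0,-1],[[-8,1,-5],0,-1]]'; python3 arc.py 146
```

```text
time_s: 6.75
position: [0.4961, -0.0234, 0.1028]
tool_rot: [[0.119, 0.982, 0.143], [0.993, -0.117, -0.022], [-0.004, 0.145, -0.989]]
ft_force: [11.4, 0.9, 8.8]
grip_width: 0.0073
phi 117.31975184217174 r 86.01353376239693 F [11.4  0.9  8.8] 0.007318829250354474 lat -2.750816928848867
[-5.5, 3.4, -10.5]
[-7.8, 0.9, -6.2]
[-7.0, 0.8, -7.1]
[-6.1, 0.7, -7.9]
```

```bash
python3 -m pendant '[[[-9,1.5,-6],0,-1],[[-9,1.5,-7],0,-1],[[-8,1,-8],0,-1],[[-7,1,-8],0,-1]]'; python3 arc.py 155
```

```text
time_s: 7.25
position: [0.4766, -0.0217, 0.0856]
tool_rot: [[0.121, 0.975, 0.187], [0.993, -0.117, -0.032], [-0.01, 0.19, -0.982]]
ft_force: [1.0, 2.6, 18.5]
grip_width: 0.0073
phi 134.91345392953053 r 83.5646313157975 F [ 1.   2.6 18.5] 0.007320086710071662 lat -3.210508580019163
[-3.3, 3.6, -9.5]
[-5.3, 0.6, -7.6]
[-4.4, 0.5, -8.2]
```

```bash
python3 -m pendant '[[[-6,1,-8],0,-1],[[-6,1,-9],0,-1],[[-4,1,-9],0,-1]]'; python3 arc.py 160;  python3 - <<'E'
from h import *
g=grab('side'); cv2.imwrite('pics/s3.png',cv2.resize(g[0][150:250,210:320,::-1],(660,600),interpolation=cv2.INTER_CUBIC))
E
```

```text
time_s: 7.62
position: [0.4657, -0.0202, 0.0661]
tool_rot: [[0.121, 0.971, 0.207], [0.993, -0.115, -0.038], [-0.013, 0.21, -0.978]]
ft_force: [-6.3, -1.8, 14.4]
grip_width: 0.0074
phi 150.44793278501592 r 80.53734069710893 F [-6.3 -1.8 14.4] 0.007370752809017249 lat -2.975526329057124
[-4.8, 3.5, -12.4]
```

View pics/s3.png

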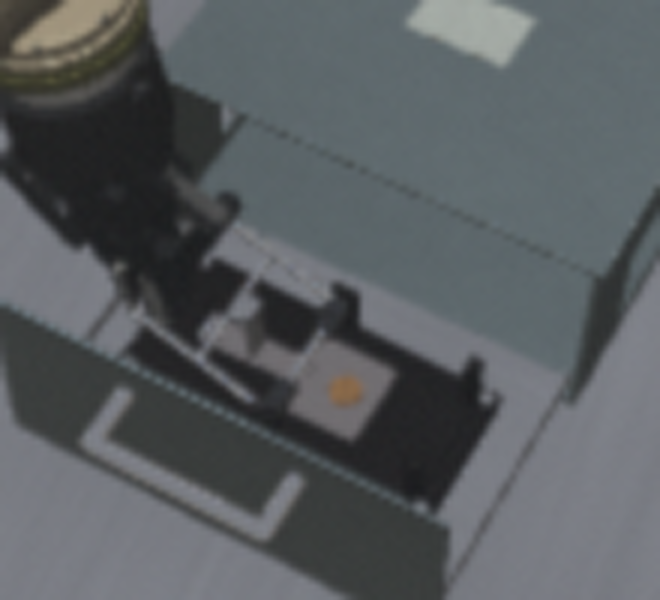

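The brace has come down to the hook at about (250,325). I'll draw it slightly further to pass the catch.

```bash
python3 -m pendant '[[[-3,0.5,-7],0,-1],[[-3,0.5,-7],0,-1],[[0,0,0],0,-1]]'; python3 arc.py 165;  python3 - <<'E'
from h import *
g=grab('wrist'); np.savez('w3.npz',im=g[0],d=g[1],R=g[2],o=g[3],K=g[4])
cv2.imwrite('pics/w3.png',cv2.resize(g[0][40:340,100:500,::-1],(800,600),interpolation=cv2.INTER_CUBIC))
E
```

```text
time_s: 8.05
position: [0.4622, -0.02, 0.0564]
tool_rot: [[0.121, 0.968, 0.219], [0.993, -0.115, -0.042], [-0.016, 0.222, -0.975]]
ft_force: [-7.3, 2.5, 15.8]
grip_width: 0.0076
phi 157.76719766998212 r 79.38007457623726 F [-7.3  2.5 15.8] 0.0076257539443253496 lat -3.1467370065364055
[-3.4, 3.6, -9.3]
```

View pics/w3.png

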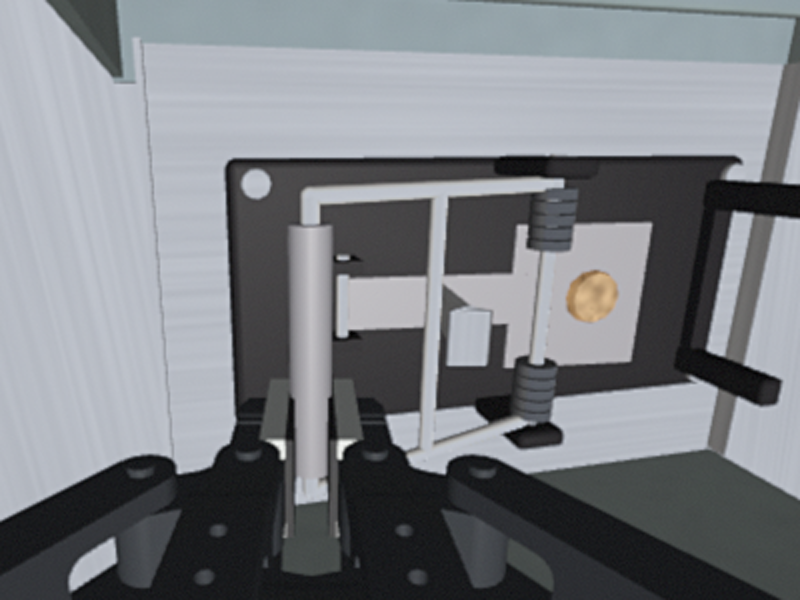

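```bash
python3 - <<'E'
from h import *
z=np.load('w3.npz'); P=cloud(z['d'],z['R'],z['o'],z['K'])
A=np.array([.5375,-.005,.045]); M=np.array([[.9937,-.1124,0],[.1124,.9937,0],[0,0,1]])
for n,(a,b) in dict(bar=(311,300),bar2=(311,240),brace=(438,220),brace2=(433,290),brace3=(430,400),hookTL=(450,315),hookC=(468,335),hookTR=(486,315),hooktop=(455,295),tail=(390,300),plate=(620,250),axle=(545,290)).items():
    u,v=int(100+a/2),int(40+b/2); w=P[v,u]; print(n,(M@(w-A)*1000).round(1))
E
```

```text
bar [-77.7  11.5  28.8]
bar2 [-77.7  24.7  29. ]
brace [-42.3  26.1  15. ]
brace2 [-42.8   8.4  14.8]
brace3 [-41.8 -22.1  15. ]
hookTL [-40.8   3.7  21.5]
hookC [-36.4  -1.3  23. ]
hookTR [-32.7   4.   24.4]
hooktop [-30.1   3.3   1.8]
tail [-42.8  -1.9 -15. ]
plate [29.4 11.9 -6.2]
axle [-1.5  2.8  1.8]
```

The bow is past the catch: by depth the bar is at φ≈163° (θ≈2.58), and the hook lip, about 21 mm above the axle, stands over the brace (top 15 mm). I'll ease it up onto the catch while still gripping.

```bash
python3 -m pendant '[[[1.5,0,5],0,-1],[[1.5,0,5],0,-1],[[1,0,3],0,-1],[[0,0,0],0,-1]]'; python3 - <<'E'
from h import *
g=grab('wrist'); np.savez('w4.npz',im=g[0],d=g[1],R=g[2],o=g[3],K=g[4])
P=cloud(*g[1:]); im=g[0].astype(int)
A=np.array([.5375,-.005,.045]); M=np.array([[.9937,-.1124,0],[.1124,.9937,0],[0,0,1]])
Q=(P-A)@M.T*1000
for nm,m in dict(bar=(abs(Q[...,1]-15)<8)&(Q[...,0]<-62)&(Q[...,0]>-90)&(Q[...,2]>10),brace=(abs(Q[...,1]-18)<6)&(abs(Q[...,0]+41)<8)&(Q[...,2]>5),hook=(abs(Q[...,1])<5)&(abs(Q[...,0]+37)<9)&(Q[...,2]>5)&(Q[...,2]<40),plate=(abs(Q[...,1]-12)<4)&(abs(Q[...,0]-29)<4)).items():
    q=Q[m]; print(nm,len(q),np.percentile(q,[5,50,95],axis=0).round(1).tolist())
cv2.imwrite('pics/w4.png',cv2.resize(g[0][40:340,100:500,::-1],(800,600),interpolation=cv2.INTER_CUBIC))
E
```

```text
time_s: 8.6
position: [0.4664, -0.0199, 0.0706]
tool_rot: [[0.121, 0.968, 0.22], [0.993, -0.114, -0.042], [-0.016, 0.223, -0.975]]
ft_force: [4.3, 0.2, -7.6]
grip_width: 0.0077
bar 766 [[-76.6, 7.8, 37.0], [-72.9, 15.1, 39.9], [-68.0, 22.2, 41.2]]
brace 171 [[-40.8, 12.6, 19.0], [-39.7, 18.3, 20.8], [-37.5, 23.5, 21.9]]
hook 407 [[-40.7, -4.5, 18.7], [-36.1, 0.4, 22.5], [-31.1, 4.4, 24.1]]
plate 134 [[25.5, 8.1, -8.3], [28.9, 11.8, -7.2], [32.6, 15.5, -6.2]]
```

View pics/w4.png

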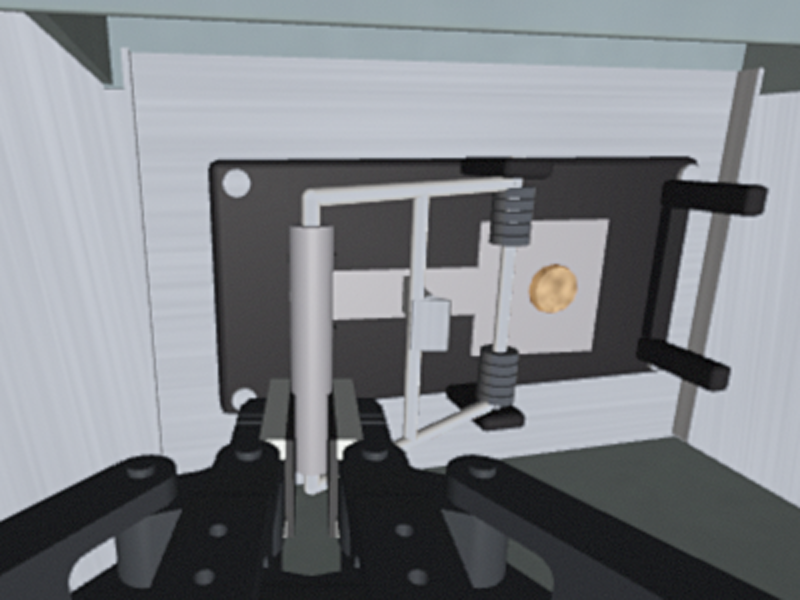

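The hook now covers the brace at (415,325), and the wrist force has flipped to −7.6 N, so the catch holds. I'll back off to near zero force, then release.

```bash
python3 -m pendant '[[[-0.5,0,-1.5],0,-1],[[0,0,0],0,-1]]'; python3 -m pendant '[[[0,0,0],0,-0.8],[[0,0,0],0,-0.7],[[0,0,0],0,-0.6],[[0,0,0],0,-0.45],[[0,0,0],0,-0.45]]'
```

```text
time_s: 8.9
position: [0.4662, -0.0199, 0.0701]
tool_rot: [[0.121, 0.968, 0.222], [0.993, -0.114, -0.043], [-0.016, 0.225, -0.974]]
ft_force: [0.4, 1.5, -2.5]
grip_width: 0.0075
time_s: 9.52
position: [0.4665, -0.0201, 0.0707]
tool_rot: [[0.121, 0.967, 0.223], [0.993, -0.114, -0.043], [-0.016, 0.226, -0.974]]
ft_force: [0.6, 0.3, -0.2]
grip_width: 0.0233
```

```bash
python3 -m pendant '[[[-2,0.4,8],0,-0.45],[[-2,0.4,9],0,-0.45],[[-3,0.5,12],0,-0.45],[[-5,0.8,20],0,-0.45],[[-6,1,25],0,-0.45],[[-6,1,25],0,-0.45],[[0,0,20],0,-1],[[0,0,0],0,-1]]'; python3 - <<'E'
from h import *
g=grab('wrist'); P=cloud(*g[1:])
A=np.array([.5375,-.005,.045]); M=np.array([[.9937,-.1124,0],[.1124,.9937,0],[0,0,1]])
Q=(P-A)@M.T*1000
for nm,m in dict(bar=(abs(Q[...,1])<22)&(Q[...,0]<-62)&(Q[...,0]>-90)&(Q[...,2]>15)&(Q[...,2]<60),panel=(abs(Q[...,2]-81)<3)&(Q[...,1]<-60)&(Q[...,1]>-110),handle=(abs(Q[...,2]-58)<4)&(Q[...,1]<-100)&(Q[...,1]>-140)).items():
    q=Q[m]; print(nm,len(q), np.percentile(q,[3,50,97],axis=0).round(1).tolist() if len(q) else '')
cv2.imwrite('pics/w5.png',cv2.resize(g[0][:,:,::-1],(768,576),interpolation=cv2.INTER_CUBIC))
E
```

```text
time_s: 10.52
position: [0.4402, -0.0155, 0.1984]
tool_rot: [[0.121, 0.966, 0.227], [0.993, -0.114, -0.045], [-0.017, 0.23, -0.973]]
ft_force: [0.1, 0.0, -0.5]
grip_width: 0.0001
bar 538 [[-77.1, -20.4, 35.9], [-73.3, 0.7, 39.2], [-68.1, 21.1, 40.7]]
panel 589 [[-39.2, -88.7, 78.2], [37.0, -86.5, 80.3], [112.7, -85.5, 81.7]]
handle 198 [[30.8, -119.8, 54.8], [40.9, -113.6, 58.8], [46.8, -103.5, 60.5]]
```

View pics/w5.png

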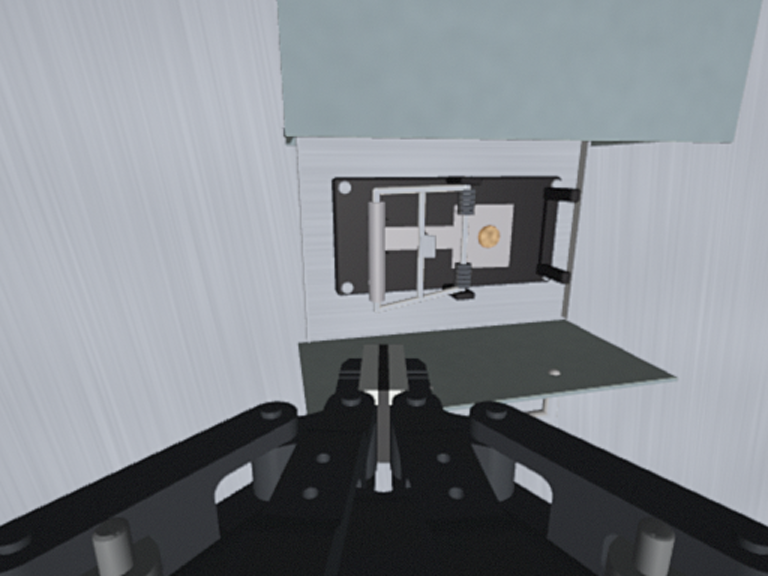

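The bow stays set with the gripper clear (bar 34 mm above the axle, hook on the brace at (425,245)). Next I go in front of the handle.

```bash
python3 -m pendant '[[[15,-25,0],0,-1],[[20,-35,0],0,-1],[[20,-35,0],0,-1],[[15,-30,0],0,-1],[[8,-12,-15],0,-1],[[0,0,-25],0,-1],[[0,0,-25],0,-1],[[0,0,-15],0,-1],[[0,0,0],0,-1]]' 60; python3 - <<'E'
from h import *
s=env.observe(); A=np.array([.5375,-.005,.0]); M=np.array([[.9937,-.1124,0],[.1124,.9937,0],[0,0,1]])
print((M@(s['position']-A)*1000).round(1))
E
```

```text
time_s: 11.7
position: [0.5153, -0.1553, 0.1058]
tool_rot: [[0.121, 0.97, 0.211], [0.993, -0.116, -0.037], [-0.011, 0.214, -0.977]]
ft_force: [0.3, -0.1, 0.7]
grip_width: 0.0002
[  -5.1 -151.9  105.8]
```

```bash
python3 -m pendant '[[[5,0,-10],0,-1],[[0,0,-10],0,-1],[[0.6,6,0],0,-1],[[0.6,5,0],0,-1],[[0.3,3,0],0,-1],[[0.3,3,0],0,-1],[[0.3,3,0],0,-1],[[0.3,3,0],0,-1],[[0.3,3,0],0,-1]]'; cat > ps.py <<'E'
from h import *
s=env.observe(); A=np.array([.5375,-.005,.0]); M=np.array([[.9937,-.1124,0],[.1124,.9937,0],[0,0,1]])
print((M@(s['position']-A)*1000).round(1),'F st',(M@s['ft_force']).round(1))
E
python3 ps.py
```

```text
time_s: 12.82
position: [0.5241, -0.1284, 0.0857]
tool_rot: [[0.121, 0.97, 0.213], [0.993, -0.115, -0.039], [-0.013, 0.216, -0.976]]
ft_force: [-0.8, -2.9, -1.4]
grip_width: -0.0001
[   0.5 -124.1   85.7] F st [-0.5 -3.  -1.4]
```

```bash
python3 -m pendant '[[[0.4,4,0],0,-1],[[0.6,5,0],0,-1],[[0.7,6,0],0,-1],[[0.8,7,0],0,-1],[[0.8,7,0],0,-1],[[0.8,7,0],0,-1],[[0.8,7,0],0,-1],[[0.8,7,0],0,-1],[[0.8,7,0],0,-1],[[0.8,7,0],0,-1],[[0.7,6,0],0,-1],[[0.6,5,0],0,-1]]'; python3 ps.py
```

```text
time_s: 14.32
position: [0.5334, -0.048, 0.0858]
tool_rot: [[0.121, 0.969, 0.213], [0.993, -0.115, -0.039], [-0.013, 0.217, -0.976]]
ft_force: [0.7, -2.5, -0.7]
grip_width: 0.0001
[  0.7 -43.2  85.8] F st [ 1.  -2.4 -0.7]
```

```bash
python3 -m pendant '[[[0.7,6,0],0,-1],[[0.7,6,0],0,-1],[[0.7,6,0],0,-1],[[0.7,6,0],0,-1],[[0.6,5,0],0,-1],[[0.6,5,0],0,-1],[[0.5,4,0],0,-1],[[0.4,3,0],0,-1],[[0.3,3,0],0,-1]]'; python3 ps.py; python3 -m pendant '[[[0.2,2,0],0,-1],[[0.2,2,0],0,-1],[[0.2,2,0],0,-1],[[0.2,2,0],0,-1]]'; python3 ps.py
```

```text
time_s: 15.45
position: [0.5388, -0.0009, 0.0858]
tool_rot: [[0.121, 0.97, 0.213], [0.993, -0.115, -0.039], [-0.013, 0.216, -0.976]]
ft_force: [-0.1, -2.7, -1.4]
grip_width: 0.0005
[ 0.8  4.2 85.8] F st [ 0.2 -2.7 -1.4]
time_s: 15.95
position: [0.5397, 0.0074, 0.0858]
tool_rot: [[0.121, 0.969, 0.213], [0.993, -0.115, -0.04], [-0.014, 0.216, -0.976]]
ft_force: [-0.1, -10.8, -1.4]
grip_width: 0.0004
[ 0.8 12.6 85.8] F st [  1.2 -10.8  -1.4]
```

Force rose to 10.8 N at about the expected spot (12.6 mm against 14 mm), so I'll confirm the stop, then withdraw.

```bash
python3 -m pendant '[[[0.2,2,0],0,-1],[[0.2,2,0],0,-1]]'; python3 ps.py; python3 -m pendant '[[[-0.4,-4,0],0,-1],[[-1,-10,0],0,-1],[[-2,-20,0],0,-1],[[-4,-35,0],0,-1],[[-4,-40,10],0,-1],[[-4,-30,30],0,-1],[[0,0,0],0,-1],[[0,0,0],0,-1]]'; python3 - <<'E'
from h import *
for n in('side','wrist'):
    g=grab(n); P=cloud(*g[1:]); M=np.array([[.9937,-.1124,0],[.1124,.9937,0],[0,0,1]])
    Q=(P-np.array([.5535,.1380,0]))@M.T*1000
    m=(abs(Q[...,2]-126)<6)&(abs(Q[...,0])<115)&(Q[...,1]<-70)&(Q[...,1]>-140); q=Q[m]; print(n,'panel',len(q),np.percentile(q,[3,50,97],axis=0).round(1).tolist())
    if n=='side':
        for lo,hi,nm,c in((.155,.185,'can',(.653,-.391)),(.135,.155,'cup',(.523,.417)),(.045,.065,'carton',(.376,-.369))):
            m=(P[...,2]>lo)&(P[...,2]<hi)&(abs(P[...,0]-c[0])<.1)&(abs(P[...,1]-c[1])<.2); q=P[m]
            nl,lab,st,_=cv2.connectedComponentsWithStats(m.astype(np.uint8)); q=P[lab==1+np.argmax(st[1:,4])]
            print(nm,((np.nanmin(q,0)+np.nanmax(q,0))/2).round(3))
    cv2.imwrite(f'pics/f_{n}.png',g[0][:,:,::-1] if n=='wrist' else cv2.resize(g[0][100:260,190:350,::-1],(600,600),interpolation=cv2.INTER_CUBIC))
E
```

```text
time_s: 16.2
position: [0.5398, 0.0075, 0.0859]
tool_rot: [[0.12, 0.97, 0.212], [0.992, -0.113, -0.047], [-0.022, 0.216, -0.976]]
ft_force: [-5.2, -19.3, -0.5]
grip_width: 0.0001
[ 0.9 12.6 85.9] F st [ -3.  -19.7  -0.5]
time_s: 17.2
position: [0.5228, -0.1352, 0.1264]
tool_rot: [[0.12, 0.97, 0.211], [0.993, -0.113, -0.043], [-0.018, 0.215, -0.976]]
ft_force: [-0.4, -0.5, 0.1]
grip_width: 0.0
side panel 444 [[-93.2, -86.5, 121.0], [12.3, -80.3, 127.0], [109.2, -70.7, 130.5]]
can [ 0.653 -0.391  0.165]
cup [0.523 0.424 0.144]
carton [ 0.376 -0.369  0.053]Traceback (most recent call last):
  File "<stdin>", line 5, in <module>
    return _quantile_unchecked(
        a, q, axis, out, overwrite_input, method, keepdims, weights)
    return _ureduce(a,
                    func=_quantile_ureduce_func,
    ...<5 lines>...
                    overwrite_input=overwrite_input,
                    method=method)
    r = func(a, **kwargs)
    result = _quantile(arr,
                       quantiles=q,
    ...<2 lines>...
                       out=out,
                       weights=wgt)
    slices_having_nans = np.isnan(arr[-1, ...])
                                  ~~~^^^^^^^^^
IndexError: index -1 is out of bounds for axis 0 with size 0
```

View pics/f_side.png

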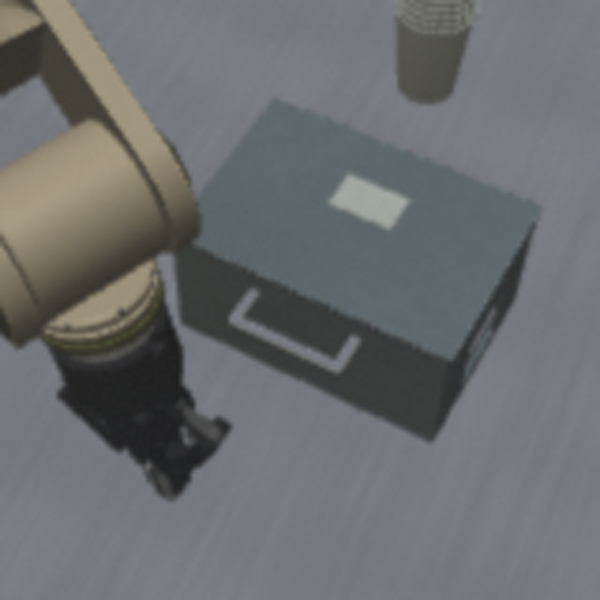

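The tray is flush with the station and the gripper is clear of everything, so I'm handing the job in.

```bash
python3 -c "
from rig import ticket; print(ticket.close_job())"
```

```text
the job is handed in; nothing more can be done
None
```

I set the trap and pushed the tray home, then handed the job in at about 17 s. The hand-in gave no verdict, and I didn't see the bow again after the tray went in.

- **Setting the bow:** I gripped the striker bar off-centre and drew it over to about 2.58 rad. I then eased it back until the wrist force reversed, which showed the catch had taken the load, and let go. With the gripper withdrawn, the wrist camera still showed the hook over the brace and the bar at its set height.
- **Tray:** I pushed it in by the handle at about 50–60 mm/s, slowing to about 16 mm/s at the end. It hit a hard stop: pushing harder, from 11 to 20 N, moved it no further. The last picture shows the front panel flush with the station.
- **Bystanders:** The canister and carton measured where they started. The cups read 7 mm off in y; the arm never went near them, so I put that down to the depth mask catching different edges of the stack. It is within the 30 mm limit either way.

**Checks that failed or disagreed:**
- **Trap after the push:** the closed tray hides it. That it is still set rests on no jolt showing in the wrist forces I read during the push.
- **Panel position:** the last wrist-camera measurement found no panel points. "Home" therefore rests on the hard stop and the side view, where the panel measured about 4 mm from where I expected it, mixed with the roof edge.
- **Gripper tilt:** the gripper tilted about 13° while drawing the bow and stayed tilted, with no visible harm.

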